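# Spot a printing block under the bench punch

### The arm

A 6-joint arm with a two-finger parallel gripper is mounted at the origin on the work surface. World frame = base frame: x ahead of the robot, y to its left, z up, the work surface at z = 0. Lengths are in m, angles in rad, forces in N, time in s.
With the tool pointing down it reaches from about 0.375 to 0.9 m from the base axis. Payload 3.1 kg.
Tool frame: the origin (TCP) lies between the finger pads; the fingertips stand 17 mm ahead of it and the grasp point (between the pads) lies 2 mm behind it; z points along the fingers, y is the line along which they close (so a half turn about z gives the same grasp; the last joint's range is limited). The gripper opens to 85 mm and grips with 20 to 120 N. Pads are 22 mm wide; open, the fingers measure 114 mm over their backs; the gripper's body (76 mm by 85 mm) begins 54 mm behind the grasp point. The pads swing forward as they close: fully open they stand 13 mm farther back than shut.
Start: joints at [-1.518, 0.527, 1.433, -0, 1.181, -0.178], TCP at [0.144, -0.608, 0.248] pointing down, gripper open.
Joint ranges: [-3.08, 3.08], [-0.75, 2.2], [0.22, 2.44], [-1.43, 4.57], [0, 2.65], [-2.85, 2.85]. Speed limits (rad/s): [2.79, 2.79, 3.14, 3.14, 3.14, 3.14].

### API

Orientations are given as a unit quaternion [x, y, z, w].
In Python, from station import sense, vision, order gives the robot as it stands.
- The arm moves only by the shell command python3 -m crank 'ROWS' [OPENING] [FORCE]. ROWS is JSON, a list of rows, each an object with "dp": the shift along the world's x, y, z in units of 30 mm (1.0 is 30 mm), a list of three; "angular": the turn, a rotation vector about the world's x, y, z in degrees, a list of three. In form: [{"dp": [dx, dy, dz], "angular": [ax, ay, az]}, ...]. A call has 1 to 20 rows; each row shifts and turns the commanded pose from where the row before left it; what a row does not reach is not made up. A row lasts 1/10 s, in which the tool goes at most 50 mm and 8.59 degrees, less where a joint would pass 70% of its speed; a pose out of reach is approached as far as the arm can. A call is refused whole if a number of a shift passes 1 or a number of a turn 8.59, either way. A call with a gripper value outside its range is refused whole. OPENING is the closure, from 0 (fully open) to 1 (shut), set as the call begins (- or left out, the last holds). The fingers move at their own pace and stop on an object; FORCE is the grip in N (left out, the last holds). Time passes only in rows, so rows that do not move let the fingers close. It gives the time, the measured TCP pose, the force, the opening and the grip force at its end, in the units of the state.
- sense(): the state, without advancing time (a new reading comes with each control period).
- vision.snapshot(name): name is "scene" or "top" or "wrist"; returns a dict with "image" (384x512x3 uint8, blue, green, red), "range_z" (384x512 float32, m along the optical axis (not along the pixel's ray), 0 where there is no reading), "mtx" (3x3 intrinsics, pixels), "pose" (4x4, takes a point from camera to world coordinates); the wrist camera has in their place "mount" (4x4, takes a point from camera to tool coordinates, whose origin is the TCP and whose axes are the flange's). Camera axes: x right, y down, z forward; pixel columns grow to the right and rows downward; lengths in m; the calibration is good to about 2 mm. A picture is of the moment at which its call begins: read the wrist's pose just before it.
- order.sign_off(): hands the job in; it is judged then, once.
The state is a dict: "t": time; "q": joint angles; "qd": joint speeds; "tau": joint torques, N m; "tcp_pos": TCP position; "tool_rot": TCP orientation; "force": force on the tool from outside, world axes, zero at the start; "ft_torque": the same for the moment, N m; "finger_gap": opening from 0.0 (shut) to 1.0 (fully open); "gripper_force": force on a finger pad.
Only numpy, scipy, OpenCV 4.12 (cv2) and the standard library are available. Lean on these libraries where they do the work, as an engineer would, in place of code of your own. Each camera call takes 0.05 s, during which the arm holds its last target. There are 200 camera calls.

### The job

Slide the wooden printing block along the bed of the blue press until the small circle drawn on its top is under the punch point, then push the knob down until the point touches the wood inside the circle, and let it spring back up. Then draw the block back out towards the robot until all of it lies in front of the press head, and leave it lying there on the bed. Keep the block flat on the bed throughout, never bring the punch down off the circle, and leave the other things on the table where they are.

Things in the scene. Friction and masses are not known exactly. Their poses are not given: they have to be found in the camera images.
- press: blue cast-iron bench punch, fixed. Origin on the table straight below the punch point; x points away from its front (the robot's side), y towards its column, z up. Steel bed 330 x 200 x 15 mm (x -240 to +90, y -100 to +100 mm; top at z 15). Column x -40 to +40, y 105 to 160, up to z 215.
- head_front (a point): middle of the lower front edge of the press head, at x -35, y 0, z 150 mm of the press. The head overhangs the bed: x -35 to +35, y -40 to 160, z 150 to 195; near it the gripper must come in tilted, 30 to 45 degrees, from the front. A sleeve 24 mm across hangs from it round the punch, down to z 95.
- punch_tip (a point): the point of the punch, 3 mm across, under the head; at rest 59 mm above the table, 16 mm above the top of the block. It only moves up and down.
- knob_top (a point): centre of the flat top of the round wooden knob (42 mm across) above the head, on the punch's axis; 245 mm above the table at rest. It goes down with the punch.
- ram (a joint): travel of knob and punch, m: 0 up (spring return), positive down; the point meets the block's top at 0.016, end stop at 0.022. The spring takes about 4 N at first and 7 N at 0.016.
- block: hardwood printing block lying loose on the bed in front of the head, 120 (x) x 46 (y) x 28 (z) mm, about 0.11 kg. Origin at the centre of its underside; x along its length, away from the robot. Dark carved lines on its far half.
- mark (a point): centre of the small black circle (9 mm across) drawn on the block's top; in the block's frame at x -10, y +6, z 28 mm, so 50 mm from its near end.
- far_end (a point): centre of the block's far end face (block frame x +60, y 0, z 14 mm)
- baren: bystander: round dark-wood rubbing pad, 120 mm across, with a knob, 38 mm high; origin at its underside
- jar: bystander: closed jar 68 mm across, 75 mm high; origin at its underside
- mallet: bystander: wooden mallet 240 mm long lying on the table; origin at the middle of its underside
- offcut: bystander: darker wooden offcut 90 x 60 x 22 mm on the table; origin at its underside

How it is judged:
By the outcome, as a careful person would: the job done as asked, in the order asked, and still so for the second after the job is handed in, with the robot touching nothing.
It also fails if it takes over 67 s, if anything falls off the work surface, if the arm or the gripper's body presses on something with over 40 N, if the wrist force passes 120 N, or if a joint passes its speed limit or range.

## Working session

There is one attempt and no reset: what is moved stays moved. The work goes in short steps, Python scripts to look and compute and a shell command to move; the robot and the scene stay as the last step left them, time stands still between calls to the robot, and variables do not carry over. Pictures are saved under pics/ and viewed, at most 10 in all, crops included, and the job is handed in when it is done.

```bash
mkdir -p pics; ls; cat > h.py <<'E'
import numpy as np, cv2
from station import sense, vision, order
from scipy.spatial.transform import Rotation as R
def cam(name):
    s=sense(); d=vision.snapshot(name)
    if name=='wrist':
        T=np.eye(4); T[:3,:3]=R.from_quat(s['tool_rot']).as_matrix(); T[:3,3]=s['tcp_pos']
        d['pose']=T@d['mount']
    return d
def ray(d,u,v,z):
    r=d['pose'][:3,:3]@np.linalg.inv(d['mtx'])@np.array([u,v,1.]); o=d['pose'][:3,3]
    return o+r*(z-o[2])/r[2]
def pt(d,u,v):
    k=d['range_z'][int(v),int(u)]; return d['pose'][:3,:3]@(np.linalg.inv(d['mtx'])@np.array([u,v,1.])*k)+d['pose'][:3,3]
E
python3 - <<'E'
from h import *
a=cam('scene');b=cam('top')
for n,d in(('scene',a),('top',b)):
    cv2.imwrite(f'pics/{n}0.png',d['image']); print(d['pose'].round(3).tolist())
import pickle; pickle.dump((a,b),open('d0.pkl','wb'))
print(sense())
E
```

```text
pics
[[0.049, 0.717, -0.695, 1.302], [0.999, -0.049, 0.019, -0.011], [-0.021, -0.695, -0.719, 0.943], [0.0, 0.0, 0.0, 1.0]]
[[-0.019, -0.994, 0.106, 0.44], [-0.999, 0.022, 0.024, -0.01], [-0.026, -0.106, -0.994, 1.254], [0.0, 0.0, 0.0, 1.0]]
{'t': 0.1, 'q': array([-1.51748502e+00,  5.28401742e-01,  1.43374251e+00,  1.95181159e-05,
        1.18143695e+00, -1.78456133e-01]), 'qd': array([-0.00147663, -0.00154035, -0.00325782, -0.0014988 , -0.00118699,
       -0.00055465]), 'tau': array([-2.95286918e-04, -4.43304527e+01, -1.78586054e+01, -2.53204880e-04,
        3.84891275e-03,  9.28818110e-06]), 'tcp_pos': array([ 0.14358898, -0.60766231,  0.24742399]), 'tool_rot': array([ 9.93292931e-01,  1.15620781e-01,  7.11807717e-05, -9.91763403e-04]), 'force': array([-0.0576923 ,  0.41429938,  0.83393511]), 'ft_torque': array([ 0.01749054,  0.01356238, -0.00666166]), 'gripper_force': 0.0, 'finger_gap': 1.0024860721530622}
```

View pics/scene0.png

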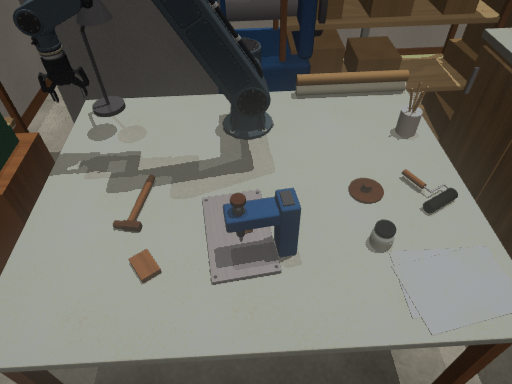

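View pics/top0.png

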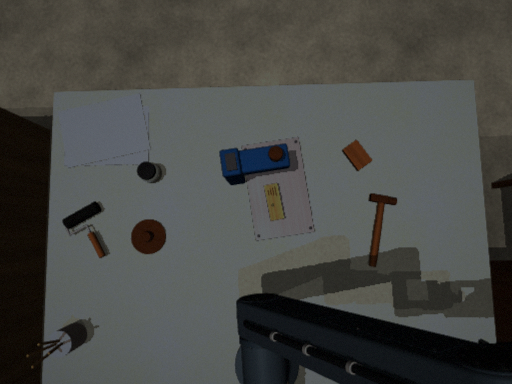

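The scene view shows the press with its column to the right, the knob at about (237,200), and the block hidden by the head. In the top view the knob is at about (277,154), the block at (274,201), and the bed corners are near (243,141), (299,138), (314,233) and (258,240).

```bash
cat > m.py <<'E'
from h import *
import pickle
a,b=pickle.load(open('d0.pkl','rb'))
print(b['mtx'])
im=b['image']; hsv=cv2.cvtColor(im,cv2.COLOR_BGR2HSV)
roi=np.zeros(im.shape[:2],np.uint8); roi[130:245,215:320]=255
def big(m):
    c,_=cv2.findContours(m&roi,cv2.RETR_EXTERNAL,cv2.CHAIN_APPROX_NONE); return max(c,key=cv2.contourArea)
for p in((277,154),(274,195),(275,215),(300,200),(240,200),(299,142)): print(p,hsv[p[1],p[0]],pt(b,*p).round(3))
blk=big(cv2.inRange(hsv,(15,80,100),(35,255,255)))
r=cv2.minAreaRect(blk); print('block',r)
w=np.array([ray(b,*p,.043)[:2] for p in cv2.boxPoints(r)]); print(w.round(4).tolist(), w.mean(0))
kn=big(cv2.inRange(hsv,(0,80,20),(14,255,255))); (c,rad)=cv2.minEnclosingCircle(kn); print('knob',c,rad,ray(b,*c,.245))
E
python3 m.py; python3 - <<'E'
import cv2
im=cv2.imread('pics/top0.png')[125:250,210:330]
cv2.imwrite('pics/c1.png',cv2.resize(im,None,fx=4.8,fy=4.8,interpolation=2))
E
```

```text
[[364.97137555   0.         256.75444361]
 [  0.         364.97137555 189.83299985]
 [  0.           0.           1.        ]]
(277, 154) [ 11 213  43] [ 0.648 -0.044  0.245]
(274, 195) [ 22 127  94] [ 0.551 -0.037  0.045]
(275, 215) [ 21 137  95] [ 0.485 -0.039  0.044]
(300, 200) [170   8  96] [ 0.535 -0.126  0.018]
(240, 200) [ 77  17 104] [0.54  0.079 0.003]
(299, 142) [ 0  4 63] [ 0.739 -0.13   0.001]
block ((280.0, 216.0), (0.0, 0.0), 0.0)
[[0.4814, -0.0556], [0.4814, -0.0556], [0.4814, -0.0556], [0.4814, -0.0556]] [ 0.48137298 -0.05556139]
knob (275.4444580078125, 152.88888549804688) 6.822344779968262 [ 0.65150525 -0.03972445  0.245     ]
```

View pics/c1.png

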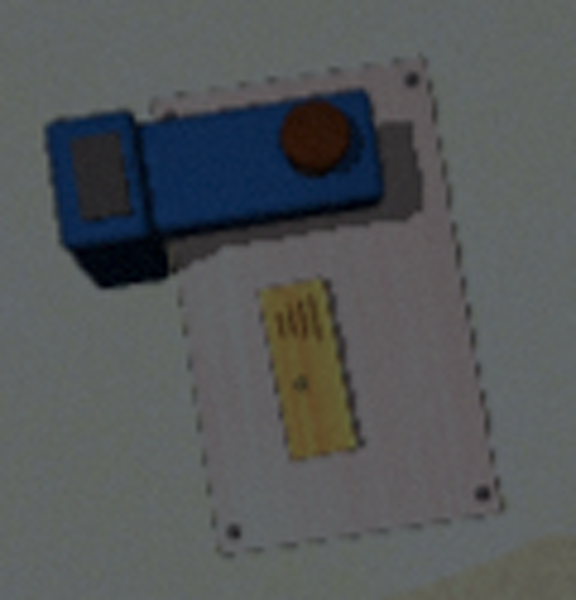

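The crop shows the bed corners at (152,98), (425,58), (502,512) and (220,555). The block's corners are near (260,292), (325,278), (360,446) and (291,460), the mark is at (302,384), and the knob at (315,136).

```bash
cat >> m.py <<'E'
print('----')
f=lambda p,z: ray(b,210+(p[0]+.5)/4.8-.5,125+(p[1]+.5)/4.8-.5,z)[:2]
TL,TR,BR,BL=[f(p,.015) for p in((152,98),(425,58),(502,512),(220,555))]
for v in (TL-BL,TR-BR): print('bed yaw',np.degrees(np.arctan2(v[1],v[0])),np.linalg.norm(v))
yaw=np.mean([np.arctan2(v[1],v[0]) for v in(TL-BL,TR-BR)])
ctr=(TL+TR+BR+BL)/4; X=np.array([np.cos(yaw),np.sin(yaw)])
print('punch from bed',ctr+.075*X,'knob',f((315,136),.245))
m=cv2.inRange(hsv,(15,70,60),(32,255,255)); r=cv2.minAreaRect(big(m)); w=np.array([ray(b,*p,.043)[:2] for p in cv2.boxPoints(r)])
print('block',r,w.round(4).tolist(),w.mean(0))
q=[f(p,.043) for p in((260,292),(325,278),(360,446),(291,460))]; v=q[0]-q[3]+q[1]-q[2]
print('blk',np.mean(q,0),np.degrees(np.arctan2(v[1],v[0])),np.linalg.norm(v)/2,'mark',f((302,384),.043))
E
python3 m.py | sed '1,/----/d'
```

```text
bed yaw 7.46640438648022 0.33042620049370003
bed yaw 7.625133787444537 0.3287135084744112
punch from bed [ 0.65344539 -0.03949298] knob [ 0.65138148 -0.03911762]
block ((273.6867980957031, 201.49624633789062), (35.87483596801758, 13.69878101348877), 79.3803482055664) [[0.5853, -0.0037], [0.5928, -0.0488], [0.475, -0.0677], [0.4676, -0.0231]] [ 0.53017183 -0.03581623]
blk [ 0.53020434 -0.03678631] 9.700465201474554 0.11865768707526352 mark [ 0.51960354 -0.03175601]
```

```bash
python3 -m crank '[{"dp":[0.43,0.91,0],"angular":[0,0,0]},{"dp":[0.43,0.91,0],"angular":[0,0,0]},{"dp":[0.43,0.91,0],"angular":[0,0,0]},{"dp":[0.43,0.91,0],"angular":[0,0,0]},{"dp":[0.43,0.91,0],"angular":[0,0,0]},{"dp":[0.43,0.91,0],"angular":[0,0,0]},{"dp":[0.43,0.91,0],"angular":[0,0,0]},{"dp":[0.43,0.91,0],"angular":[0,0,0]},{"dp":[0.43,0.91,0],"angular":[0,0,0]},{"dp":[0.43,0.91,0],"angular":[0,0,0]},{"dp":[0.43,0.91,0],"angular":[0,0,0]},{"dp":[0.43,0.91,0],"angular":[0,0,0]},{"dp":[0.43,0.91,0],"angular":[0,0,0]},{"dp":[0.43,0.91,0],"angular":[0,0,0]},{"dp":[0.43,0.91,0],"angular":[0,0,-1]},{"dp":[0.43,0.91,0],"angular":[0,0,-1]},{"dp":[0.43,0.91,0],"angular":[0,0,-1]},{"dp":[0.43,0.91,0],"angular":[0,0,-1]},{"dp":[0.43,0.91,0],"angular":[0,0,0]},{"dp":[0.43,0.91,0],"angular":[0,0,0]}]' 0
python3 -m crank '[{"dp":[0,0,-0.2],"angular":[0.57,-3.45,0]},{"dp":[0,0,-0.2],"angular":[0.57,-3.45,0]},{"dp":[0,0,-0.2],"angular":[0.57,-3.45,0]},{"dp":[0,0,-0.2],"angular":[0.57,-3.45,0]},{"dp":[0,0,-0.2],"angular":[0.57,-3.45,0]},{"dp":[0,0,-0.2],"angular":[0.57,-3.45,0]},{"dp":[0,0,-0.2],"angular":[0.57,-3.45,0]},{"dp":[0,0,-0.2],"angular":[0.57,-3.45,0]},{"dp":[0,0,-0.2],"angular":[0.57,-3.45,0]},{"dp":[0,0,-0.2],"angular":[0.57,-3.45,0]},{"dp":[0,0,0],"angular":[0,0,0]},{"dp":[0,0,0],"angular":[0,0,0]}]'
python3 - <<'E'
from h import *
s=sense(); print(s['t'],s['q'],s['tcp_pos'],R.from_quat(s['tool_rot']).as_matrix().round(3))
d=cam('wrist'); print(d['mount'].round(3)); cv2.imwrite('pics/w1.png',d['image'])
E
```

```text
t: 2.1
tcp_pos: [0.4018, -0.061, 0.2482]
tool_rot: [0.997, 0.081, -0.0, -0.0]
force: [0.0, -0.6, -0.5]
finger_gap: 0.998
gripper_force: 0.0
t: 3.3
tcp_pos: [0.4022, -0.0586, 0.1943]
tool_rot: [0.96, 0.08, 0.268, -0.03]
force: [-0.7, 0.4, 0.2]
finger_gap: 0.998
gripper_force: 0.0
3.3 [-0.73880448  0.30633244  2.37157841  1.32092798  0.44429392 -0.55353523] [ 0.40218828 -0.05863604  0.19427958] [[ 0.844  0.17   0.509]
 [ 0.138 -0.985  0.1  ]
 [ 0.518 -0.014 -0.855]]
[[ 0.    -0.956 -0.294  0.076]
 [ 1.     0.    -0.    -0.   ]
 [ 0.    -0.294  0.956 -0.126]
 [ 0.     0.     0.     1.   ]]
```

View pics/w1.png

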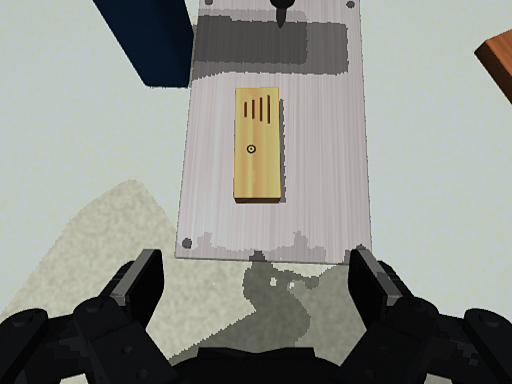

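The wrist view shows the block with its mark at (251,149), its near edge at v≈198, and the punch tip at about (280,26). The tilt reached about 31°.

```bash
python3 - <<'E'
from h import *
d=cam('wrist'); im=d['image']
g=cv2.cvtColor(im,cv2.COLOR_BGR2HSV)
m=cv2.inRange(g,(15,60,130),(35,255,255))
m[:70]=0; m[215:]=0; m[:,:225]=0; m[:,290:]=0
c,_=cv2.findContours(m,cv2.RETR_EXTERNAL,2); k=max(c,key=cv2.contourArea); print(cv2.boundingRect(k))
for p in((235,88),(278.5,87),(280,198),(234,198),(251,149)): print(p,ray(d,*p,.043).round(4))
print('tip',ray(d,280,26,.059).round(4))
w=np.array([ray(d,*p,.043)[:2] for p in((235,88),(278.5,87),(280,198),(234,198))]); v=w[0]-w[3]+w[1]-w[2]; print(w.mean(0),np.degrees(np.arctan2(v[1],v[0])),np.linalg.norm(v)/2)
cv2.imwrite('pics/c2.png',cv2.resize(im[0:210,190:330],None,fx=2.8,fy=2.8,interpolation=cv2.INTER_CUBIC))
E
```

```text
(234, 88, 47, 111)
(235, 88) [ 0.5858 -0.0024  0.043 ]
(278.5, 87) [ 0.5944 -0.0476  0.043 ]
(280, 198) [ 0.4755 -0.0676  0.043 ]
(234, 198) [ 0.468  -0.0238  0.043 ]
(251, 149) [ 0.5206 -0.0312  0.043 ]
tip [ 0.6561 -0.0387  0.059 ]
[ 0.53092236 -0.03536828] 9.8994121833265 0.12012292047784365
```

View pics/c2.png

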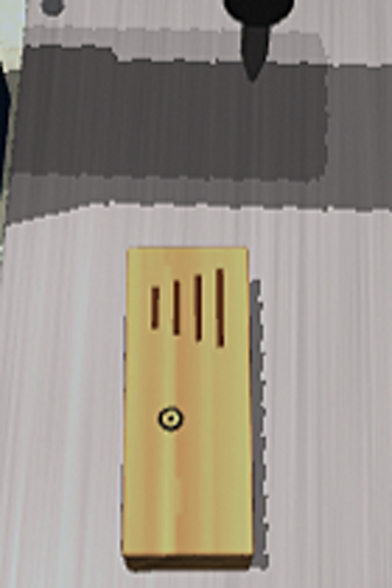

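```bash
python3 -m crank '[{"dp":[0.18,0.034,-0.46],"angular":[0,0,0]},{"dp":[0.18,0.034,-0.46],"angular":[0,0,0]},{"dp":[0.18,0.034,-0.46],"angular":[0,0,0]},{"dp":[0.18,0.034,-0.46],"angular":[0.23,-1.35,0]},{"dp":[0.18,0.034,-0.46],"angular":[0.23,-1.35,0]},{"dp":[0.18,0.034,-0.46],"angular":[0.23,-1.35,0]},{"dp":[0.18,0.034,-0.46],"angular":[0.23,-1.35,0]},{"dp":[0.18,0.034,-0.46],"angular":[0.23,-1.35,0]},{"dp":[0,0,0],"angular":[0.23,-1.35,0]},{"dp":[0,0,0],"angular":[0.23,-1.35,0]},{"dp":[0,0,0],"angular":[0.23,-1.35,0]},{"dp":[0,0,0],"angular":[0,0,0]},{"dp":[0,0,0],"angular":[0,0,0]}]'
python3 - <<'E'
from h import *
s=sense(); print(s['q'],s['tcp_pos'],R.from_quat(s['tool_rot']).as_matrix().round(3))
E
```

```text
t: 4.7
tcp_pos: [0.4603, -0.0551, 0.0861]
tool_rot: [0.931, 0.08, 0.355, -0.039]
force: [-0.0, 0.2, 0.7]
finger_gap: 0.996
gripper_force: 0.0
[-0.70787814  0.84074     2.44198349  2.34641684  0.82312344 -1.69815755] [ 0.46027111 -0.05507488  0.08610213] [[ 0.736  0.177  0.654]
 [ 0.121 -0.984  0.129]
 [ 0.666 -0.016 -0.745]]
```

```bash
python3 -m crank '[{"dp":[0.2,0.2,0],"angular":[0,0,0]},{"dp":[0.2,0.08,-0.3],"angular":[0,0,0]},{"dp":[0.2,0.04,-0.3],"angular":[0,0,0]},{"dp":[0.19,0.04,-0.3],"angular":[0,0,0]},{"dp":[0.18,0.04,-0.3],"angular":[0,0,0]},{"dp":[0,0,0],"angular":[0,0,0]},{"dp":[0,0,0],"angular":[0,0,0]}]'
python3 - <<'E'
from h import *
s=sense(); print(s['q'],s['tcp_pos'],R.from_quat(s['tool_rot']).as_matrix().round(3))
E
```

```text
t: 5.4
tcp_pos: [0.489, -0.0426, 0.0488]
tool_rot: [0.931, 0.08, 0.354, -0.04]
force: [1.3, 1.0, -0.4]
finger_gap: 0.996
gripper_force: 0.0
[-0.61087118  0.92835386  2.37109539  2.44145539  0.84331971 -1.69729159] [ 0.48904351 -0.04261772  0.0488109 ] [[ 0.737  0.177  0.652]
 [ 0.121 -0.984  0.131]
 [ 0.665 -0.018 -0.747]]
```

```bash
python3 -m crank '[{"dp":[0,0,-0.14],"angular":[0,0,0]},{"dp":[0,0,-0.14],"angular":[0,0,0]},{"dp":[0,0,0],"angular":[0,0,0]},{"dp":[0,0,0],"angular":[0,0,0]}]'
python3 -m crank '[{"dp":[0,0,0],"angular":[0,0,0]},{"dp":[0,0,0],"angular":[0,0,0]},{"dp":[0,0,0],"angular":[0,0,0]},{"dp":[0,0,0],"angular":[0,0,0]},{"dp":[0,0,0],"angular":[0,0,0]},{"dp":[0,0,0],"angular":[0,0,0]},{"dp":[0,0,0],"angular":[0,0,0]},{"dp":[0,0,0],"angular":[0,0,0]},{"dp":[0,0,0],"angular":[0,0,0]},{"dp":[0,0,0],"angular":[0,0,0]}]' 1 20
python3 - <<'E'
from h import *
d=cam('wrist'); cv2.imwrite('pics/w2.png',d['image'])
E
```

```text
t: 5.8
tcp_pos: [0.4891, -0.043, 0.0409]
tool_rot: [0.931, 0.08, 0.354, -0.039]
force: [0.2, -0.1, -0.3]
finger_gap: 0.999
gripper_force: 0.0
t: 6.8
tcp_pos: [0.4892, -0.0429, 0.0412]
tool_rot: [0.931, 0.08, 0.354, -0.039]
force: [-1.4, -1.0, 5.8]
finger_gap: 0.536
gripper_force: 21.3
```

View pics/w2.png

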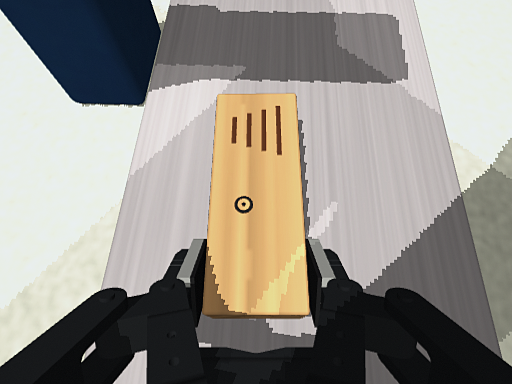

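The block is gripped, with the mark at (243.5,204). Next I compute the slide.

```bash
python3 - <<'E'
from h import *
d=cam('wrist'); m=ray(d,243.5,204,.043); print(m, (np.array([.6525,-.0389])-m[:2])/.03, [ray(d,*p,.043).round(4) for p in((217,95),(295,94))])
E
```

```text
[ 0.52042085 -0.03107242  0.043     ] [ 4.40263834 -0.26091933] [array([ 0.5847, -0.0029,  0.043 ]), array([ 0.5927, -0.0471,  0.043 ])]
```

```bash
python3 -m crank '[{"dp":[0.1,-0.01,0],"angular":[0,0,0]},{"dp":[0.2,-0.012,0],"angular":[0,0,0]},{"dp":[0.2,-0.012,0],"angular":[0,0,0]},{"dp":[0.2,-0.012,0],"angular":[0,0,0]},{"dp":[0.2,-0.012,0],"angular":[0,0,0]},{"dp":[0.2,-0.012,0],"angular":[0,0,0]},{"dp":[0.2,-0.012,0],"angular":[0,0,0]},{"dp":[0.2,-0.012,0],"angular":[0,0,0]},{"dp":[0.2,-0.012,0],"angular":[0,0,0]},{"dp":[0.2,-0.012,0],"angular":[0,0,0]}]'
python3 -m crank '[{"dp":[0.2,-0.012,0],"angular":[0,0,0]},{"dp":[0.2,-0.012,0],"angular":[0,0,0]},{"dp":[0.2,-0.012,0],"angular":[0,0,0]},{"dp":[0.2,-0.012,0],"angular":[0,0,0]},{"dp":[0.2,-0.012,0],"angular":[0,0,0]},{"dp":[0.2,-0.012,0],"angular":[0,0,0]},{"dp":[0.2,-0.012,0],"angular":[0,0,0]},{"dp":[0.2,-0.012,0],"angular":[0,0,0]},{"dp":[0.2,-0.012,0],"angular":[0,0,0]},{"dp":[0.2,-0.012,0],"angular":[0,0,0]},{"dp":[0.2,-0.012,0],"angular":[0,0,0]},{"dp":[0,0,0],"angular":[0,0,0]},{"dp":[0,0,0],"angular":[0,0,0]}]'
python3 - <<'E'
from h import *
d=cam('wrist'); cv2.imwrite('pics/w3.png',d['image'])
import pickle; pickle.dump(d,open('d3.pkl','wb'))
im=d['image'][60:260,170:330]; cv2.imwrite('pics/c3.png',cv2.resize(im,None,fx=3,fy=3,interpolation=cv2.INTER_CUBIC))
E
```

```text
t: 7.9
tcp_pos: [0.545, -0.0454, 0.0413]
tool_rot: [0.931, 0.08, 0.353, -0.04]
force: [-5.9, 0.4, 7.5]
finger_gap: 0.535
gripper_force: 21.8
t: 9.2
tcp_pos: [0.6126, -0.0502, 0.0413]
tool_rot: [0.931, 0.08, 0.355, -0.039]
force: [0.4, 1.3, 4.2]
finger_gap: 0.539
gripper_force: 21.0
```

View pics/c3.png

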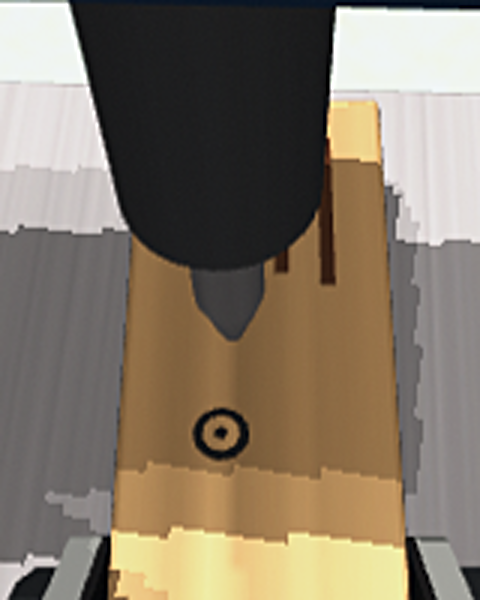

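The crop shows the punch tip's lower edge at (232,339) and the mark at (221,433), so the block must go a few mm further and slightly right.

```bash
python3 - <<'E'
from h import *; import pickle
d=pickle.load(open('d3.pkl','rb')); f=lambda u,v,z: ray(d,170+u/3-.33,60+v/3-.33,z)
t=f(232,334,.059); m=f(221,433,.043); print(t,m,t-m,(t-m)/.03, d['pose'][:3,3])
E
```

```text
[ 0.65352571 -0.03879785  0.059     ] [ 0.64380407 -0.0381826   0.043     ] [ 0.00972165 -0.00061525  0.016     ] [ 0.32405487 -0.02050832  0.53333333] [ 0.58634506 -0.05701415  0.18529158]
```

```bash
python3 -m crank '[{"dp":[0.1,-0.01,0],"angular":[0,0,0]},{"dp":[0.1,-0.01,0],"angular":[0,0,0]},{"dp":[0.11,0,0],"angular":[0,0,0]},{"dp":[0,0,0],"angular":[0,0,0]},{"dp":[0,0,0],"angular":[0,0,0]}]'
python3 - <<'E'
from h import *
d=cam('wrist')
import pickle; pickle.dump(d,open('d4.pkl','wb'))
im=d['image'][100:220,190:310]; cv2.imwrite('pics/c4.png',cv2.resize(im,None,fx=4,fy=4,interpolation=cv2.INTER_CUBIC))
E
```

```text
t: 9.75
tcp_pos: [0.6208, -0.0507, 0.0413]
tool_rot: [0.931, 0.08, 0.354, -0.04]
force: [-4.1, 0.8, 6.9]
finger_gap: 0.534
gripper_force: 21.7
```

View pics/c4.png

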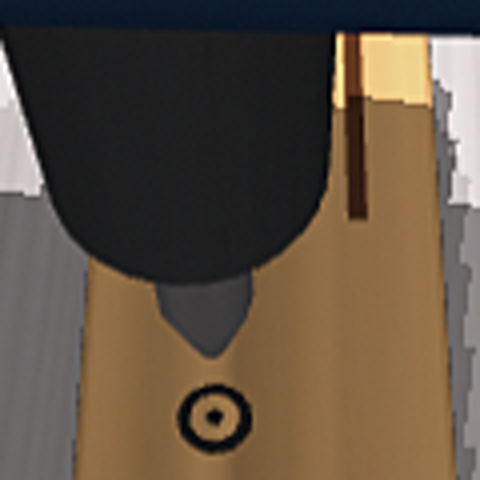

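The crop shows the tip's lower edge at (211,357) and the mark at (215,418).

```bash
python3 - <<'E'
from h import *; import pickle
d=pickle.load(open('d4.pkl','rb')); f=lambda u,v,z: ray(d,190+u/4-.375,100+v/4-.375,z)
t=f(211,350,.059); m=f(215,418,.043); print(t,m,(t-m)/.03)
E
```

```text
[ 0.65339858 -0.03882802  0.059     ] [ 0.65190528 -0.03872022  0.043     ] [ 0.04977693 -0.00359332  0.53333333]
```

```bash
python3 -m crank '[{"dp":[0.05,0,0],"angular":[0,0,0]},{"dp":[0,0,0],"angular":[0,0,0]},{"dp":[0,0,0],"angular":[0,0,0]}]'
python3 -m crank '[{"dp":[0,0,0],"angular":[0,0,0]},{"dp":[0,0,0],"angular":[0,0,0]},{"dp":[0,0,0],"angular":[0,0,0]},{"dp":[0,0,0],"angular":[0,0,0]},{"dp":[0,0,0],"angular":[0,0,0]},{"dp":[0,0,0],"angular":[0,0,0]},{"dp":[0,0,0],"angular":[0,0,0]},{"dp":[0,0,0],"angular":[0,0,0]}]' 0
python3 -m crank '[{"dp":[-0.22,-0.04,0.25],"angular":[0,0,0]},{"dp":[-0.22,-0.04,0.25],"angular":[0,0,0]},{"dp":[-0.22,-0.04,0.25],"angular":[0,0,0]},{"dp":[-0.22,-0.04,0.25],"angular":[0,0,0]},{"dp":[-0.22,-0.04,0.25],"angular":[0,0,0]},{"dp":[-0.22,-0.04,0.25],"angular":[0,0,0]},{"dp":[0,0,0],"angular":[0,0,0]},{"dp":[0,0,0],"angular":[0,0,0]}]'
python3 - <<'E'
from h import *
d=cam('wrist')
import pickle; pickle.dump(d,open('d5.pkl','wb'))
u,v,_=d['mtx']@(np.linalg.inv(d['pose'])@np.array([.653,-.0388,.045,1]))[:3]/(np.linalg.inv(d['pose'])@np.array([.653,-.0388,.045,1]))[2]
print(u,v)
u0,v0=int(u)-50,int(v)-60; print(u0,v0)
im=d['image'][v0:v0+100,u0:u0+100]; cv2.imwrite('pics/c5.png',cv2.resize(im,None,fx=5,fy=5,interpolation=cv2.INTER_CUBIC))
E
```

```text
t: 10.1
tcp_pos: [0.6218, -0.0507, 0.0413]
tool_rot: [0.931, 0.08, 0.354, -0.04]
force: [-5.5, 0.6, 9.0]
finger_gap: 0.532
gripper_force: 22.0
t: 10.9
tcp_pos: [0.623, -0.051, 0.041]
tool_rot: [0.931, 0.08, 0.354, -0.039]
force: [0.9, -0.2, 0.4]
finger_gap: 1.001
gripper_force: 0.0
t: 11.7
tcp_pos: [0.5835, -0.0585, 0.0864]
tool_rot: [0.931, 0.08, 0.355, -0.039]
force: [0.1, 0.4, 0.1]
finger_gap: 0.999
gripper_force: 0.0
246.32462696192727 174.72330348607
196 114
```

View pics/c5.png

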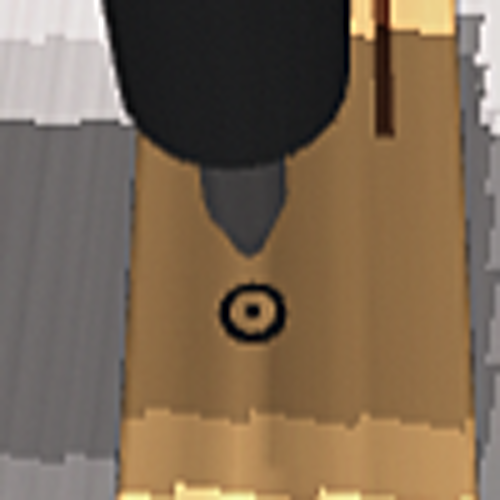

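The crop shows the tip's lower edge at (249,256) and the mark at (252,312).

```bash
python3 - <<'E'
from h import *; import pickle
d=pickle.load(open('d5.pkl','rb')); f=lambda u,v,z: ray(d,196+u/5-.4,114+v/5-.4,z)
t=f(249,251,.059); m=f(252,312,.043); print(t,m,(t-m)*1000)
s=sense(); print(s['q'])
E
```

```text
[ 0.65321889 -0.03878374  0.059     ] [ 0.65304966 -0.03848268  0.043     ] [ 0.1692331  -0.30106041 16.        ]
[-0.5048431   0.75450754  2.11857077  2.17018919  0.54701336 -1.21146928]
```

```bash
python3 -m crank '[{"dp":[-0.4,0,0.4],"angular":[0,0,0]},{"dp":[-0.4,0,0.4],"angular":[0,0,0]},{"dp":[-0.4,0,0.4],"angular":[0,0,0]},{"dp":[-0.4,0,0.4],"angular":[0,0,0]},{"dp":[0,0,0.5],"angular":[0,0,0]},{"dp":[0,0,0.5],"angular":[0,0,0]},{"dp":[0,0,0.5],"angular":[0,0,0]},{"dp":[0,0,0.5],"angular":[-0.57,3.43,0]},{"dp":[0,0,0.5],"angular":[-0.57,3.43,0]},{"dp":[0,0,0.5],"angular":[-0.57,3.43,0]},{"dp":[0,0,0.5],"angular":[-0.57,3.43,0]},{"dp":[0,0,0.5],"angular":[-0.57,3.43,0]},{"dp":[0,0,0.5],"angular":[-0.57,3.43,0]},{"dp":[0,0,0.5],"angular":[-0.57,3.43,0]},{"dp":[0,0,0.5],"angular":[-0.57,3.43,0]},{"dp":[0,0,0.5],"angular":[-0.57,3.43,0]},{"dp":[0,0,0.2],"angular":[-0.57,3.43,0]},{"dp":[0,0,0],"angular":[-0.57,3.43,0]},{"dp":[0,0,0],"angular":[-0.57,3.43,0]},{"dp":[0,0,0],"angular":[0,0,0]}]' 1
python3 -c "
from h import *
s=sense(); print(s['q'],s['tcp_pos'],R.from_quat(s['tool_rot']).as_matrix().round(3))"
```

```text
t: 13.75
tcp_pos: [0.5379, -0.0505, 0.2927]
tool_rot: [0.995, 0.084, 0.054, -0.03]
force: [0.8, -0.2, -1.0]
finger_gap: 0.003
gripper_force: 0.0
[-0.3534189   0.32579643  1.65556513  0.11234222  1.08957271  0.99945952] [ 0.53794011 -0.05051203  0.29274381] [[ 0.98   0.171  0.103]
 [ 0.165 -0.984  0.068]
 [ 0.113 -0.05  -0.992]]
```

```bash
python3 -m crank '[{"dp":[0.32,0.033,0],"angular":[-0.98,1.48,0]},{"dp":[0.32,0.033,0],"angular":[-0.98,1.48,0]},{"dp":[0.32,0.033,0],"angular":[-0.98,1.48,0]},{"dp":[0.32,0.033,0],"angular":[-0.98,1.48,0]},{"dp":[0.32,0.033,0],"angular":[0,0,0]},{"dp":[0.32,0.033,0],"angular":[0,0,0]},{"dp":[0.32,0.033,0],"angular":[0,0,0]},{"dp":[0.32,0.033,0],"angular":[0,0,0]},{"dp":[0.32,0.033,0],"angular":[0,0,0]},{"dp":[0.32,0.033,0],"angular":[0,0,0]},{"dp":[0.32,0.033,0],"angular":[0,0,0]},{"dp":[0.32,0.033,0],"angular":[0,0,0]},{"dp":[0,0,0],"angular":[0,0,0]},{"dp":[0,0,0],"angular":[0,0,0]}]'
```

```text
t: 15.15
tcp_pos: [0.6517, -0.0388, 0.2927]
tool_rot: [0.996, 0.084, -0.001, 0.0]
force: [0.0, -0.2, 0.3]
finger_gap: 0.003
gripper_force: 0.0
```

```bash
python3 -m crank '[{"dp":[0.04,0,-0.3],"angular":[0,0,0]},{"dp":[0,0,-0.3],"angular":[0,0,0]},{"dp":[0,0,-0.3],"angular":[0,0,0]},{"dp":[0,0,-0.1],"angular":[0,0,0]},{"dp":[0,0,-0.1],"angular":[0,0,0]},{"dp":[0,0,-0.1],"angular":[0,0,0]},{"dp":[0,0,0],"angular":[0,0,0]}]'
python3 -m crank '[{"dp":[0,0,-0.1],"angular":[0,0,0]},{"dp":[0,0,-0.1],"angular":[0,0,0]},{"dp":[0,0,0],"angular":[0,0,0]}]'
```

```text
t: 15.85
tcp_pos: [0.6525, -0.0388, 0.2569]
tool_rot: [0.996, 0.084, -0.001, -0.0]
force: [-3.0, -0.0, 3.3]
finger_gap: 0.005
gripper_force: 1.6
t: 16.15
tcp_pos: [0.653, -0.0389, 0.2509]
tool_rot: [0.996, 0.084, -0.0, 0.0]
force: [-2.4, 0.8, 4.6]
finger_gap: 0.001
gripper_force: 2.3
```

```bash
python3 -m crank '[{"dp":[0,0,-0.08],"angular":[0,0,0]},{"dp":[0,0,-0.08],"angular":[0,0,0]},{"dp":[0,0,0],"angular":[0,0,0]}]'
python3 -m crank '[{"dp":[0,0,-0.04],"angular":[0,0,0]},{"dp":[0,0,0],"angular":[0,0,0]}]'
```

```text
t: 16.45
tcp_pos: [0.6531, -0.0389, 0.2463]
tool_rot: [0.996, 0.084, -0.0, 0.0]
force: [-3.4, 1.5, 5.3]
finger_gap: -0.001
gripper_force: 2.8
t: 16.65
tcp_pos: [0.6531, -0.0389, 0.2459]
tool_rot: [0.996, 0.084, 0.0, 0.0]
force: [-4.3, 1.2, 7.7]
finger_gap: -0.001
gripper_force: 3.8
```

```bash
python3 -m crank '[{"dp":[0,0,-0.04],"angular":[0,0,0]},{"dp":[0,0,0],"angular":[0,0,0]}]'; python3 -m crank '[{"dp":[0,0,-0.04],"angular":[0,0,0]},{"dp":[0,0,0],"angular":[0,0,0]}]'
```

```text
t: 16.85
tcp_pos: [0.6531, -0.0389, 0.2456]
tool_rot: [0.996, 0.084, 0.0, 0.0]
force: [-4.8, 0.5, 10.6]
finger_gap: 0.002
gripper_force: 5.5
t: 17.05
tcp_pos: [0.6531, -0.0389, 0.2453]
tool_rot: [0.996, 0.084, 0.0, 0.0]
force: [-5.4, 1.2, 14.5]
finger_gap: 0.003
gripper_force: 7.2
```

```bash
python3 -m crank '[{"dp":[0,0,0.1],"angular":[0,0,0]},{"dp":[0,0,0.2],"angular":[0,0,0]},{"dp":[0,0,0.3],"angular":[0,0,0]},{"dp":[0,0,0.5],"angular":[0,0,0]},{"dp":[0,0,0.5],"angular":[0,0,0]},{"dp":[0,0,0],"angular":[0,0,0]}]'
python3 -m crank '[{"dp":[-0.4,-0.04,0],"angular":[0,0,0]},{"dp":[-0.4,-0.04,0],"angular":[0,0,0]},{"dp":[-0.4,-0.04,0],"angular":[0,0,0]},{"dp":[-0.4,-0.04,0],"angular":[0,0,0]},{"dp":[-0.4,-0.04,0],"angular":[0,0,0]},{"dp":[-0.4,-0.04,0],"angular":[0.57,-3.43,0]},{"dp":[-0.4,-0.04,0],"angular":[0.57,-3.43,0]},{"dp":[-0.4,-0.04,0],"angular":[0.57,-3.43,0]},{"dp":[-0.4,-0.04,0],"angular":[0.57,-3.43,0]},{"dp":[-0.4,-0.04,0],"angular":[0.57,-3.43,0]},{"dp":[0,0,0],"angular":[0.57,-3.43,0]},{"dp":[0,0,0],"angular":[0.57,-3.43,0]},{"dp":[0,0,0],"angular":[0.57,-3.43,0]},{"dp":[0,0,0],"angular":[0.57,-3.43,0]},{"dp":[0,0,0],"angular":[0.57,-3.43,0]},{"dp":[0,0,0],"angular":[0.57,-3.43,0]},{"dp":[0,0,0],"angular":[0.57,-3.43,0]},{"dp":[0,0,0],"angular":[0,0,0]},{"dp":[0,0,0],"angular":[0,0,0]}]' 0
python3 -c "
from h import *
s=sense(); print(s['q'],s['tcp_pos'],R.from_quat(s['tool_rot']).as_matrix().round(3))"
```

```text
t: 17.65
tcp_pos: [0.6549, -0.0393, 0.2926]
tool_rot: [0.996, 0.084, 0.003, 0.001]
force: [-0.6, -0.3, 0.6]
finger_gap: -0.001
gripper_force: 0.0
t: 19.55
tcp_pos: [0.5327, -0.0513, 0.2899]
tool_rot: [0.932, 0.078, 0.354, -0.029]
force: [-0.3, -0.6, 0.6]
finger_gap: 1.0
gripper_force: 0.0
[-0.543365    0.22206978  2.08959746  1.11373103  0.50101751 -0.06052286] [ 0.53274995 -0.05127177  0.28987404] [[ 0.738  0.165  0.654]
 [ 0.125 -0.986  0.108]
 [ 0.663  0.002 -0.748]]
```

```bash
python3 -m crank '[{"dp":[0.01,-0.035,-0.51],"angular":[0,0,0]},{"dp":[0.01,-0.035,-0.51],"angular":[0,0,0]},{"dp":[0.01,-0.035,-0.51],"angular":[0,0,0]},{"dp":[0.01,-0.035,-0.51],"angular":[0,0,0]},{"dp":[0.01,-0.035,-0.51],"angular":[0,0,0]},{"dp":[0.01,-0.035,-0.51],"angular":[0,0,0]},{"dp":[0.01,-0.035,-0.51],"angular":[0,0,0]},{"dp":[0.01,-0.035,-0.51],"angular":[0,0,0]},{"dp":[0.01,-0.035,-0.51],"angular":[0,0,0]},{"dp":[0.01,-0.035,-0.51],"angular":[0,0,0]},{"dp":[0,0,0],"angular":[0,0,0]},{"dp":[0,0,0],"angular":[0,0,0]}]'
python3 -m crank '[{"dp":[0.29,0.037,-0.3],"angular":[0,0,0]},{"dp":[0.29,0.037,-0.3],"angular":[0,0,0]},{"dp":[0.29,0.037,-0.3],"angular":[0,0,0]},{"dp":[0.29,0.037,-0.3],"angular":[0,0,0]},{"dp":[0.29,0.037,-0.3],"angular":[0,0,0]},{"dp":[0,0,0],"angular":[0,0,0]},{"dp":[0,0,0],"angular":[0,0,0]}]'
```

```text
t: 20.75
tcp_pos: [0.5366, -0.0613, 0.1375]
tool_rot: [0.931, 0.079, 0.355, -0.029]
force: [0.6, -0.3, 0.7]
finger_gap: 0.998
gripper_force: 0.0
t: 21.45
tcp_pos: [0.5793, -0.0555, 0.092]
tool_rot: [0.931, 0.078, 0.354, -0.029]
force: [0.9, 0.9, 0.2]
finger_gap: 1.0
gripper_force: 0.0
```

```bash
python3 - <<'E'
from h import *
s=sense(); d=cam('wrist'); cv2.imwrite('pics/w6.png',d['image']); print(s['tcp_pos'],R.from_quat(s['tool_rot']).as_matrix().round(3)[:,2])
E
```

```text
[ 0.5793325  -0.05548892  0.09204089] [ 0.655  0.11  -0.747]
```

View pics/w6.png

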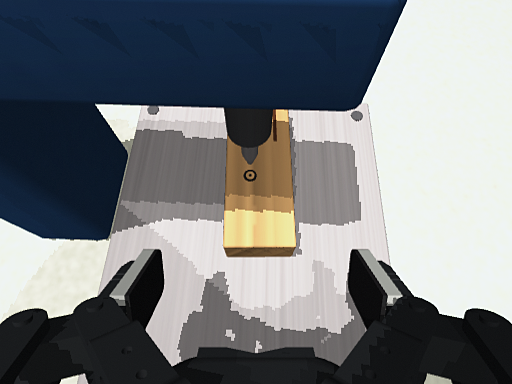

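The punch is back up with the tip at about (250,160). The block is unmoved with its mark at (250,175), and the open fingers straddle its near end.

```bash
python3 -m crank '[{"dp":[0.29,0.03,-0.34],"angular":[0,0,0]},{"dp":[0.29,0.03,-0.34],"angular":[0,0,0]},{"dp":[0.29,0.03,-0.34],"angular":[0,0,0]},{"dp":[0.29,0.03,-0.34],"angular":[0,0,0]},{"dp":[0.29,0.03,-0.33],"angular":[0,0,0]},{"dp":[0,0,0],"angular":[0,0,0]},{"dp":[0,0,0],"angular":[0,0,0]}]'
python3 -m crank '[{"dp":[0,0,0],"angular":[0,0,0]},{"dp":[0,0,0],"angular":[0,0,0]},{"dp":[0,0,0],"angular":[0,0,0]},{"dp":[0,0,0],"angular":[0,0,0]},{"dp":[0,0,0],"angular":[0,0,0]},{"dp":[0,0,0],"angular":[0,0,0]},{"dp":[0,0,0],"angular":[0,0,0]},{"dp":[0,0,0],"angular":[0,0,0]},{"dp":[0,0,0],"angular":[0,0,0]}]' 1 20
```

```text
t: 22.2
tcp_pos: [0.6228, -0.051, 0.0412]
tool_rot: [0.931, 0.078, 0.354, -0.029]
force: [-0.2, 0.6, 1.1]
finger_gap: 1.002
gripper_force: 0.0
t: 23.1
tcp_pos: [0.6227, -0.0513, 0.0424]
tool_rot: [0.931, 0.078, 0.355, -0.029]
force: [-3.8, -1.1, 6.6]
finger_gap: 0.535
gripper_force: 21.3
```

```bash
python3 -m crank '[{"dp":[-0.1,-0.014,0],"angular":[0,0,0]},{"dp":[-0.22,-0.032,0],"angular":[0,0,0]},{"dp":[-0.22,-0.032,0],"angular":[0,0,0]},{"dp":[-0.22,-0.032,0],"angular":[0,0,0]},{"dp":[-0.22,-0.032,0],"angular":[0,0,0]},{"dp":[-0.22,-0.032,0],"angular":[0,0,0]},{"dp":[-0.22,-0.032,0],"angular":[0,0,0]},{"dp":[-0.22,-0.032,0],"angular":[0,0,0]},{"dp":[-0.22,-0.032,0],"angular":[0,0,0]},{"dp":[-0.22,-0.032,0],"angular":[0,0,0]}]'
python3 -m crank '[{"dp":[-0.22,-0.032,0],"angular":[0,0,0]},{"dp":[-0.22,-0.032,0],"angular":[0,0,0]},{"dp":[-0.22,-0.032,0],"angular":[0,0,0]},{"dp":[-0.22,-0.032,0],"angular":[0,0,0]},{"dp":[-0.22,-0.032,0],"angular":[0,0,0]},{"dp":[-0.22,-0.032,0],"angular":[0,0,0]},{"dp":[-0.22,-0.032,0],"angular":[0,0,0]},{"dp":[-0.22,-0.032,0],"angular":[0,0,0]},{"dp":[-0.22,-0.032,0],"angular":[0,0,0]},{"dp":[-0.1,-0.014,0],"angular":[0,0,0]},{"dp":[0,0,0],"angular":[0,0,0]},{"dp":[0,0,0],"angular":[0,0,0]}]'
python3 - <<'E'
from h import *
s=sense();print(s['q'],s['tcp_pos'])
E
```

```text
t: 24.1
tcp_pos: [0.5607, -0.0606, 0.0423]
tool_rot: [0.931, 0.078, 0.356, -0.029]
force: [4.1, 1.2, 5.4]
finger_gap: 0.534
gripper_force: 20.8
t: 25.3
tcp_pos: [0.4975, -0.0693, 0.0423]
tool_rot: [0.931, 0.078, 0.355, -0.029]
force: [1.0, -1.6, 7.1]
finger_gap: 0.532
gripper_force: 21.4
[-0.65155322  0.92949065  2.33441315  2.41314731  0.81579976 -1.6959057 ] [ 0.49751378 -0.06929495  0.04232584]
```

```bash
python3 -m crank '[{"dp":[0,0,0],"angular":[0,0,0]},{"dp":[0,0,0],"angular":[0,0,0]},{"dp":[0,0,0],"angular":[0,0,0]},{"dp":[0,0,0],"angular":[0,0,0]},{"dp":[0,0,0],"angular":[0,0,0]},{"dp":[0,0,0],"angular":[0,0,0]},{"dp":[0,0,0],"angular":[0,0,0]}]' 0
python3 -m crank '[{"dp":[-0.05,0,0.2],"angular":[0,0,0]},{"dp":[-0.1,0,0.3],"angular":[0,0,0]},{"dp":[-0.1,0,0.4],"angular":[0,0,0]},{"dp":[-0.1,0,0.4],"angular":[0,0,0]},{"dp":[-0.1,0,0.4],"angular":[0,0,0]},{"dp":[-0.1,0,0.4],"angular":[-0.5,3,0]},{"dp":[-0.2,0,0.4],"angular":[-0.5,3,0]},{"dp":[-0.2,0,0.4],"angular":[-0.5,3,0]},{"dp":[-0.2,0,0.5],"angular":[-0.5,3,0]},{"dp":[-0.2,0,0.5],"angular":[-0.5,3,0]},{"dp":[0,0,0.5],"angular":[0,0,0]},{"dp":[0,0,0],"angular":[0,0,0]},{"dp":[0,0,0],"angular":[0,0,0]},{"dp":[0,0,0],"angular":[0,0,0]}]'
python3 - <<'E'
from h import *
d=cam('wrist'); g=cv2.cvtColor(d['image'],cv2.COLOR_BGR2HSV)
m=cv2.inRange(g,(15,60,130),(35,255,255)); c,_=cv2.findContours(m,cv2.RETR_EXTERNAL,2); k=sorted(c,key=cv2.contourArea)[-2:]
P=np.array([.653,-.0388]); y=np.radians(7.5); M=np.array([[np.cos(y),np.sin(y)],[-np.sin(y),np.cos(y)]])
for q in k:
    print(cv2.contourArea(q)); b=cv2.approxPolyDP(q,5,True)[:,0]
    print([( p.tolist(),(M@(ray(d,*p,.043)[:2]-P)*1000).round(0).tolist(),round(float(pt(d,*p)[2]),3)) for p in b])
    x,y0=q[:,0].mean(0); print(pt(d,x,y0))
E
```

```text
t: 26.0
tcp_pos: [0.4981, -0.0694, 0.0417]
tool_rot: [0.931, 0.078, 0.355, -0.029]
force: [0.5, -0.9, -0.6]
finger_gap: 1.002
gripper_force: 0.0
t: 27.4
tcp_pos: [0.4624, -0.0653, 0.1602]
tool_rot: [0.964, 0.082, 0.25, -0.028]
force: [-0.1, 0.6, 0.3]
finger_gap: 0.999
gripper_force: 0.0
6936.0
[([292, 113], [-56.0, -26.0], 0.014), ([243, 114], [-59.0, 17.0], 0.043), ([245, 248], [-177.0, 10.0], 0.043), ([297, 246], [-174.0, -33.0], 0.043)]
[ 0.51652644 -0.05849066  0.04309944]
```

```bash
python3 -c "
from h import *
print(order.sign_off())"
```

```text
the job is handed in; nothing more can be done
None
```

The circle was punched about 0.3 mm off centre by camera measurement, the punch sprang back up, and the block now lies flat on the bed with its far end about 21 mm in front of the press head. I handed the job in at about 27 s, with the gripper open and clear.

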